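Refit the griddle's control knob and hold it pressed in

TASK

The control knob has come off the griddle. Pick it up, turn it so that the flat in its hole matches the flat on the griddle's D-shaped stem (the knob's white line goes the same way as the red line on the stem's collar), push it fully home on the stem, then keep it pressed right down as one does to light the burner. Finish while still gripping the knob and holding it pressed down; leave the bowl, tongs and spatula where they are.

Things in the scene. Friction and masses are not known exactly. Their poses are not given: they have to be found in the camera images.
- knob_mid (a point): Loose black knob, about 60 g, upright on the counter, hole down, 42 mm tall: skirt 48 mm diameter and 20 mm tall, on it a bar grip 46 mm long (x), 14 wide (y), 22 tall. This point is on its axis half-way up, 21 mm above its underside. z is up; a white line on the bar's top and end shows +x. It starts with +x within 0.7 rad of world +x.
- knob_hole (a point): The centre of the D-hole's mouth, in the middle of the knob's underside; same axes as the knob. The hole is 18 mm deep and 14 mm across, with a flat on its +x side 4 mm from the axis and a 3 mm wide 45 degree countersink at the mouth. It fits the shaft one way only, with about 0.15 rad of play.
- stem_seat (a point): Centre of the top of the white collar (40 mm diameter, 12 tall) on the griddle's upright stem; 67 mm above the counter when up. From it a steel D-shaft rises 16 mm, 12 mm diameter, with a flat on its +x side 3 mm from the axis. z is up; a red line on the collar shows +x, within 0.9 rad of world +x. It turns stiffly (0.08 N m). Home: the knob's underside rests here, its +x along this +x.
- griddle: Griddle, fixed. Origin on the counter under the stem; x points to the hotplate, away from the robot. Front control strip 100 mm deep (x), 300 mm wide (y), top 55 mm above the counter, stem in its middle; the white hotplate begins 52 mm beyond the stem and ends at 292 mm, its raised rim at most 78 mm above the counter. Bar handles stick out 30 mm at each side.
- stem_press (a joint): How far the stem (with shaft and collar) is pushed down into the griddle, in m: 0 up, 0.008 fully down on its stop. A spring pushes it up: about 6 N to start it moving, 10 N at the bottom; it comes up again as soon as it is let go.
- bowl: Bystander: yellow plastic bowl, 140 mm across, 60 mm tall; origin at the centre of its underside.
- tongs: Bystander: steel tongs lying flat, 245 mm long along their x, about 50 mm wide, 14 mm tall; origin under their middle.
- spatula: Bystander: green spatula lying flat along its x, under 320 mm long; its origin is on its underside.
Mind the look-alikes: they are no part of the job. Of the things that look like the part that bears knob_mid, take the one that is farthest to the robot's left at the start.

How it is judged:
By the outcome, as a careful person would: the job done as asked, in the order asked, and still so for the second after the job is handed in, while the arm keeps its last pose, push and grip.
It also fails if it takes over 45 s, if anything falls off the work surface, if the arm or the gripper's body presses on something with over 40 N, if the wrist force passes 120 N, or if a joint passes its speed limit or range.

ROBOT

A 6-joint arm with a two-finger parallel gripper is mounted at the origin on the work surface. World frame = base frame: x ahead of the robot, y to its left, z up, the work surface at z = 0. Lengths are in m, angles in rad, forces in N, time in s.
With the tool pointing down it reaches from about 0.375 to 0.9 m from the base axis. Payload 3.1 kg.
Tool frame: the origin (TCP) lies midway between the tips of the shut fingers; the grasp point (between the pads) lies 19 mm behind it (pinch_z is the distance from the TCP to the grasp point, in m); y points along the fingers, z is the direction in which the jaws open and shut, and the axes are right-handed (so a half turn about y gives the same grasp; the last joint's range is limited). The gripper opens to 87 mm and grips with 3 to 60 N. Pads are 19 mm wide; open, the fingers measure 117 mm over their backs; the gripper's body (75 mm by 190 mm) begins 51 mm behind the grasp point.
Start: joints at [1.163, 0.527, 1.433, -0, 1.181, -0.178], TCP at [0.142, 0.609, 0.19] pointing down, gripper open.
Joint ranges: [-3.08, 3.08], [-0.75, 2.2], [0.22, 2.44], [-1.43, 4.57], [0, 2.65], [-2.85, 2.85]. Speed limits (rad/s): [2.79, 2.79, 3.14, 3.14, 3.14, 3.14].

INTERFACE

Orientations are given as a unit quaternion [x, y, z, w].
In Python, from rig import * gives the robot as it stands.
- The arm moves only by the tool drive_tool, never from a script. Its argument "plan" is a list of rows, each a list of 7 numbers: the shift along the tool's x, y, z in mm, then the turn, a rotation vector about the tool's x, y, z in degrees, then the finger opening in mm, from 0 to 87. A call has 1 to 10 rows; each row is the pose to reach, as a shift and turn from the pose commanded when the call began, along the tool's axes at that moment; what a row does not reach only later rows make up. A row lasts 1/10 s, in which the tool goes at most 50 mm and 8.59 degrees, less where a joint would pass 70% of its speed; a pose out of reach is approached as far as the arm can. A call with a gripper value outside its range is refused whole. The fingers move at their own pace and stop on an object; "newtons" is the grip in N (left out, the last holds). Time passes only in rows, so rows that repeat a pose let the fingers close. It gives the time, the measured TCP pose, the force and the opening at its end, in the units of the state.
- get_obs(): the state, without advancing time (a new reading comes with each control period).
- camera(name): name is "scene" or "top" or "wrist"; returns the picture (420x560x3 uint8, blue, green, red); there is no depth.
- get_calibration(name): a dict with "fx", "fy", "cx", "cy" (pixels), "D" ([k1, k2, p1, p2, k3] as OpenCV has them; the pictures are not rectified), "origin" and "rotation" of the camera in the world; the wrist camera has in their place "tool_from_camera" (4x4, takes a point from camera to tool coordinates, whose origin is the TCP and whose axes are the tool frame's). Camera axes: x right, y down, z forward; pixel columns grow to the right and rows downward; lengths in m; the calibration is good to about 2 mm. A picture is of the moment at which its call begins: read the wrist's pose just before it. get_calibration takes no time and is no camera call.
- hand_in(): hands the job in, once; it reports no verdict.
Trained networks look in the newest picture that a camera, given by its name, has taken for a name from the list of things; names that differ only in an ending like _2 or _b are one class to them, and where a whole thing is asked for, a point or a joint stands for the part that bears it (a point fixed in the world has none). Each returns a list of dicts, best first, with "conf" (0 to 1); they miss things now and then, are a little off and sometimes report something else, mostly with a low value. They report only what shows in the picture. A call takes as long as a camera call. They do not tell look-alikes from the thing itself.
- spot_in(camera, target): "location" ([column, row] in pixels, amid what is visible of it).
- mark_of(camera, target): "location" ([column, row] in pixels: a listed point, or the origin of a listed thing).
The state is a dict: "time": time; "q": joint angles; "joint_velocities": joint speeds; "joint_torque": joint torques, N m; "position": TCP position; "tool_rot": TCP orientation; "ft_force": force on the tool from outside, world axes, zero at the start; "moment": the same for the moment, N m; "grip_width": finger opening in m.
Only numpy, scipy, OpenCV 4.12 (cv2) and the standard library are available. Lean on these libraries where they do the work, as an engineer would, in place of code of your own. Each camera call takes 0.05 s, during which the arm holds its last target. There are 200 camera calls.

## Working session

There is one attempt and no reset: what is moved stays moved. The work goes in short steps, Python scripts to look and compute and a tool call to move; the robot and the scene stay as the last step left them, time stands still between calls to the robot, and variables do not carry over. Pictures are saved under pics/ and viewed, about 8 in all and at most 12, crops included, and the job is handed in when it is done.

Besides the shell and the picture viewer there is one more tool, called in YAML: its name, and indented under it one key for each argument. drive_tool: Moves the arm, as the interface text tells. Its arguments: {"type":"object","properties":{"plan":{"type":"array","items":{"type":"array","items":{"type":"number"}}},"newtons":{"type":"number"}},"required":["plan"]}

```bash
mkdir -p pics; ls; cat > h.py <<'E'
from rig import *
import numpy as np, cv2
from scipy.spatial.transform import Rotation as R
def cam_pose(name,obs=None):
    c=get_calibration(name)
    K=np.array([[c['fx'],0,c['cx']],[0,c['fy'],c['cy']],[0,0,1]]);D=np.array(c['D'],float)
    if 'origin' in c: return K,D,np.array(c['origin']),np.array(c['rotation']).reshape(3,3)
    T=np.array(c['tool_from_camera']);Rt=R.from_quat(obs['tool_rot']).as_matrix()
    return K,D,np.array(obs['position'])+Rt@T[:3,3],Rt@T[:3,:3]
def ray(P,px,z):
    K,D,o,Rc=P
    u=cv2.undistortPoints(np.array([[px]],float),K,D)[0,0]
    d=Rc@np.array([u[0],u[1],1]); return o+d*(z-o[2])/d[2]
def proj(P,X):
    K,D,o,Rc=P
    X=np.atleast_2d(X); return cv2.projectPoints((X-o)@Rc,np.zeros(3),np.zeros(3),K,D)[0][:,0]
E
python3 - <<'E'
from h import *
o=get_obs();print(o)
ims=[]
for n in ['top','scene']:
    im=camera(n);cv2.imwrite(f'pics/{n}0.png',im)
    P=cam_pose(n);print(n,P[2],P[3].round(2).tolist(),P[0][0,0])
    for t,z in [('knob_mid',.021),('stem_seat',.067),('bowl',0),('tongs',0),('spatula',0),('griddle',0)]:
        for d in mark_of(n,t)[:4]: print(t,round(d['conf'],2),np.round(d['location'],1),ray(P,d['location'],z).round(3))
E
```

```text
pics
{'time': 0.0, 'q': array([ 1.16351693e+00,  5.28473205e-01,  1.43390832e+00, -2.04947739e-05,
        1.18143484e+00, -1.78538098e-01]), 'joint_velocities': array([-0.00102673,  0.00106716, -0.00046267,  0.00015705, -0.00170461,
        0.00092057]), 'joint_torque': array([-2.06349447e-03, -4.40049219e+01, -1.76588041e+01,  6.32407400e-02,
        5.80551988e-02, -1.58690245e-04]), 'position': array([0.14139036, 0.60795443, 0.18936551]), 'tool_rot': array([ 0.70324164, -0.08091387,  0.08047269, -0.70173234]), 'ft_force': array([-0.7002447 , -0.02521324, -0.59865533]), 'moment': array([-5.73066896e-03, -3.02006004e-06,  3.17459526e-02]), 'grip_width': 0.08692097247591811}Traceback (most recent call last):
  File "<stdin>", line 6, in <module>
  File "h.py", line 7, in cam_pose
    if 'origin' in c: return K,D,np.array(c['origin']),np.array(c['rotation']).reshape(3,3)
                                                       ~~~~~~~~~~~~~~~~~~~~~~~~~~~~~~~^^^^^
ValueError: cannot reshape array of size 4 into shape (3,3)
```

View pics/top0.png

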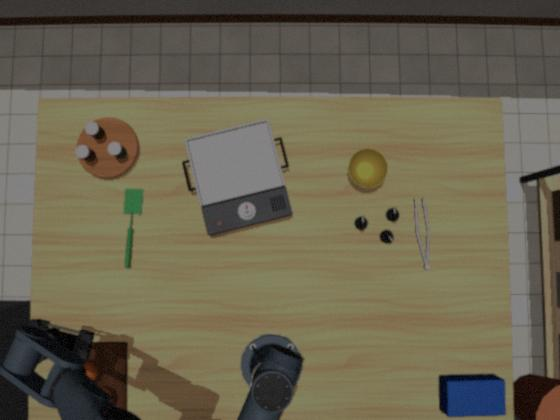

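```bash
sed -i "s/np.array(c\['rotation'\]).reshape(3,3)/R.from_quat(c['rotation']).as_matrix()/" h.py
python3 - <<'E'
from h import *
for n in ['top','scene']:
    im=camera(n);cv2.imwrite(f'pics/{n}0.png',im)
    P=cam_pose(n);print(n,P[2],P[3].round(2).tolist(),P[0][0,0])
    for t,z in [('knob_mid',.021),('stem_seat',.067),('bowl',0),('tongs',0),('spatula',0),('griddle',0)]:
        for d in mark_of(n,t)[:4]: print(t,round(d['conf'],2),np.round(d['location'],1),ray(P,d['location'],z).round(3))
t=cv2.imread('pics/top0.png');s=cv2.imread('pics/scene0.png')
a=cv2.resize(t[150:250,190:450],(780,300),interpolation=cv2.INTER_CUBIC)
cv2.imwrite('pics/m0.png',np.vstack([a]))
E
```

```text
top [0.39217387 0.00717301 1.76779525] [[-0.0, -1.0, 0.09], [-1.0, 0.0, -0.01], [0.01, -0.09, -1.0]] 501.637569904545
knob_mid 0.73 [389.6 234.1] [ 0.448 -0.414  0.021]
knob_mid 0.52 [364.5 225.4] [ 0.479 -0.326  0.021]
knob_mid 0.48 [393.8 216.8] [ 0.508 -0.43   0.021]
knob_mid 0.43 [127.9 228.1] [0.473 0.5   0.021]
stem_seat 0.57 [247.5 211.5] [0.525 0.08  0.067]
bowl 0.75 [367.9 171.4] [ 0.673 -0.347  0.   ]
tongs 0.79 [421.8 231. ] [ 0.459 -0.535  0.   ]
spatula 0.66 [129.7 228.2] [0.473 0.5   0.   ]
griddle 0.88 [246.6 212.4] [0.528 0.086 0.   ]
scene [ 1.35522738 -0.33015486  0.72734226] [[0.35, 0.57, -0.74], [0.93, -0.21, 0.28], [0.0, -0.79, -0.61]] 407.00518934751267
knob_mid 0.87 [168.1 231.4] [ 0.491 -0.312  0.021]
knob_mid 0.8 [129.7 228.7] [ 0.444 -0.406  0.021]
knob_mid 0.74 [122.4 248.8] [ 0.518 -0.429  0.021]
knob_mid 0.24 [313.1 196.6] [0.482 0.112 0.021]
stem_seat 0.55 [311.6 195.8] [0.534 0.081 0.067]
bowl 0.57 [171.  295.5] [ 0.693 -0.34   0.   ]
tongs 0.75 [ 77.3 249.1] [ 0.454 -0.541  0.   ]
spatula 0.95 [417.8 173.4] [0.458 0.502 0.   ]
griddle 0.96 [309.1 218.7] [0.549 0.07  0.   ]
```

View pics/scene0.png

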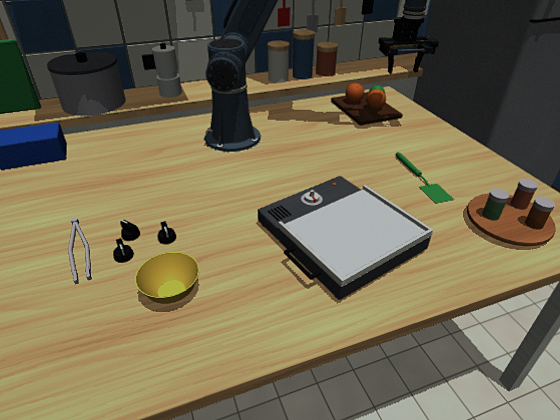

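View pics/m0.png

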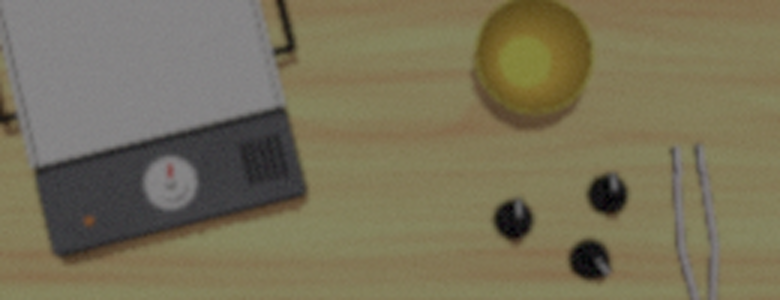

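```bash
cat >> h.py <<'E'
def down(yaw):
    # tool y -> -z world ; tool z (jaw axis) -> horizontal at yaw
    y=np.array([0,0,-1.]);z=np.array([np.cos(yaw),np.sin(yaw),0]);return np.c_[np.cross(y,z),y,z]
def rel(obs,p,Rm):
    Rt=R.from_quat(obs['tool_rot']).as_matrix()
    return (Rt.T@(np.array(p)-obs['position'])*1000).round(1), np.degrees(R.from_matrix(Rt.T@Rm).as_rotvec()).round(1)
E
python3 - <<'E'
from h import *
o=get_obs();Rt=R.from_quat(o['tool_rot']).as_matrix();print(Rt.round(3),o['position'])
c=get_calibration('wrist');print(c)
for yaw in [np.pi/2,-np.pi/2]:
  for p in [(.45,.3,.19),(.5,.08,.24),(.45,-.31,.2)]: print(yaw,p,rel(o,p,down(yaw)))
E
```

```text
[[ 0.974  0.     0.227]
 [-0.227  0.     0.974]
 [ 0.    -1.     0.   ]] [0.14172265 0.60869938 0.19038312]
{'fx': 361.98826067903394, 'fy': 361.98826067903394, 'cx': 287.93439317552026, 'cy': 209.55278537326, 'D': array([-0.05484956,  0.        ,  0.        ,  0.        ,  0.        ]), 'tool_from_camera': array([[-8.20408815e-04,  9.54184722e-01,  2.99217050e-01,
        -8.26806804e-02],
       [-8.80203269e-04, -2.99217724e-01,  9.54184458e-01,
        -1.94783252e-01],
       [ 9.99999276e-01,  5.19449514e-04,  1.08535737e-03,
        -9.00817792e-04],
       [ 0.00000000e+00,  0.00000000e+00,  0.00000000e+00,
         1.00000000e+00]])}
1.5707963267948966 (0.45, 0.3, 0.19) (array([ 370.3,    0.4, -230.7]), array([ -0. , -13.1,   0. ]))
1.5707963267948966 (0.5, 0.08, 0.24) (array([ 468.9,  -49.6, -433.7]), array([ -0. , -13.1,   0. ]))
1.5707963267948966 (0.45, -0.31, 0.2) (array([ 508.6,   -9.6, -824.8]), array([ -0. , -13.1,   0. ]))
-1.5707963267948966 (0.45, 0.3, 0.19) (array([ 370.3,    0.4, -230.7]), array([ -0. , 166.9,  -0. ]))
-1.5707963267948966 (0.5, 0.08, 0.24) (array([ 468.9,  -49.6, -433.7]), array([ -0. , 166.9,  -0. ]))
-1.5707963267948966 (0.45, -0.31, 0.2) (array([ 508.6,   -9.6, -824.8]), array([ -0. , 166.9,  -0. ]))
```

drive_tool:
  plan:
    - [470,-50,-434,0,-13,0,87]
    - [470,-50,-434,0,-13,0,87]
    - [470,-50,-434,0,-13,0,87]
    - [470,-50,-434,0,-13,0,87]
    - [470,-50,-434,0,-13,0,87]
    - [470,-50,-434,0,-13,0,87]
    - [470,-50,-434,0,-13,0,87]
    - [470,-50,-434,0,-13,0,87]
    - [470,-50,-434,0,-13,0,87]
    - [470,-50,-434,0,-13,0,87]

```text
time: 1.75
position: [0.4225, 0.1949, 0.2298]
tool_rot: [-0.707, 0.0, -0.001, 0.707]
ft_force: [1.2, 0.2, 0.5]
grip_width: 0.0871
```

```bash
python3 - <<'E'
from h import *
o=get_obs();print(o['time'],o['position'],rel(o,(.50,.08,.24),down(np.pi/2)))
E
```

```text
1.75 [0.42247084 0.19485587 0.22983664] (array([  77.8,  -10.1, -114.7]), array([-0. , -0.1,  0.1]))
```

drive_tool:
  plan:
    - [78,-10,-115,0,0,0,87]
    - [78,-10,-115,0,0,0,87]
    - [78,-10,-115,0,0,0,87]
    - [78,-10,-115,0,0,0,87]
    - [78,-10,-115,0,0,0,87]

```text
time: 2.25
position: [0.4994, 0.0808, 0.2392]
tool_rot: [-0.707, 0.002, -0.001, 0.707]
ft_force: [-0.3, 0.7, -0.3]
grip_width: 0.0871
```

```bash
python3 - <<'E'
from h import *
o=get_obs();print(o['position']);im=camera('wrist');cv2.imwrite('pics/w1.png',im)
P=cam_pose('wrist',o)
for t,z in [('stem_seat',.067)]:
    for d in mark_of('wrist',t)[:4]: print(t,round(d['conf'],2),np.round(d['location'],1),ray(P,d['location'],z).round(4))
E
```

```text
[0.49939647 0.0807664  0.23917954]
stem_seat 0.68 [292.1 209.7] [0.5318 0.0847 0.067 ]
```

View pics/w1.png

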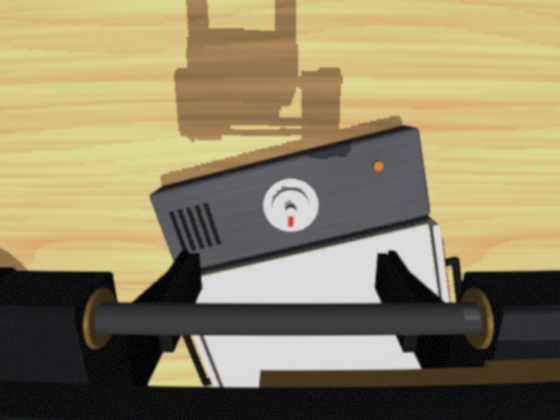

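```bash
python3 - <<'E'
from h import *
o=get_obs();P=cam_pose('wrist',o);im=cv2.imread('pics/w1.png')
x0,y0=250,165;c=im[y0:245,x0:335].astype(int)
m=((c.max(2)>150)).astype(np.uint8)
n,l,s,_=cv2.connectedComponentsWithStats(m);i=1+s[1:,4].argmax();print(s[i])
cn=max(cv2.findContours((l==i).astype(np.uint8),0,1)[0],key=cv2.contourArea)
h=cv2.convexHull(cn)[:,0]+[x0,y0];W=np.array([ray(P,p,.067) for p in h])[:,:2]
(cx,cy),r=cv2.minEnclosingCircle(W.astype(np.float32));print('collar',cx,cy,r,W.mean(0),np.ptp(W,axis=0))
v,u=np.nonzero((c[:,:,2]>c[:,:,1]+50))
A=np.array([ray(P,(a+x0,b+y0),.067)[:2] for a,b in zip(u,v)]);print(len(A),A.mean(0),np.ptp(A,axis=0))
_,_,V=np.linalg.svd(A-A.mean(0));print('dir',np.degrees(np.arctan(V[0,1]/V[0,0])),'from centre',np.degrees(np.arctan2(*(A.mean(0)-[cx,cy])[::-1])))
print(rel(o,(.45,-.32,.2),down(np.pi/2)))
E
```

```text
[  13   13   56   54 2195]
collar 0.5254389643669128 0.08449157327413559 0.02964378520846367 [0.52422968 0.0848847 ] [0.05850475 0.0583954 ]
63 [0.54308003 0.08450339] [0.01135297 0.00538235]
dir -1.4155343256399706 from centre 0.03836836269763827
(array([ -47.6,   38.9, -402.3]), array([-0. , -0.1, -0.1]))
```

drive_tool:
  plan:
    - [-35,25,-400,0,0,0,87]
    - [-35,25,-400,0,0,0,87]
    - [-35,25,-400,0,0,0,87]
    - [-35,25,-400,0,0,0,87]
    - [-35,25,-400,0,0,0,87]
    - [-35,25,-400,0,0,0,87]
    - [-35,25,-400,0,0,0,87]
    - [-35,25,-400,0,0,0,87]
    - [-35,25,-400,0,0,0,87]
    - [-35,25,-400,0,0,0,87]

```text
time: 3.35
position: [0.4633, -0.3177, 0.2138]
tool_rot: [-0.707, 0.001, -0.001, 0.708]
ft_force: [1.5, -0.0, 0.1]
grip_width: 0.087
```

```bash
python3 - <<'E'
from h import *
o=get_obs();print(o['position'],o['q']);im=camera('wrist');cv2.imwrite('pics/w2.png',im)
P=cam_pose('wrist',o)
for d in mark_of('wrist','knob_mid')[:4]: print(round(d['conf'],2),np.round(d['location'],1),ray(P,d['location'],.021).round(4))
E
```

```text
[ 0.46325795 -0.3176832   0.21380876] [-8.00374798e-01  4.15549749e-01  1.56495671e+00  6.29994494e-04
  1.16285332e+00 -2.36892505e+00]
0.91 [204.6 155.3] [ 0.4405 -0.4074  0.021 ]
0.81 [289.  197.6] [ 0.4879 -0.3167  0.021 ]
0.65 [189.4 221.6] [ 0.5159 -0.43    0.021 ]
```

View pics/w2.png

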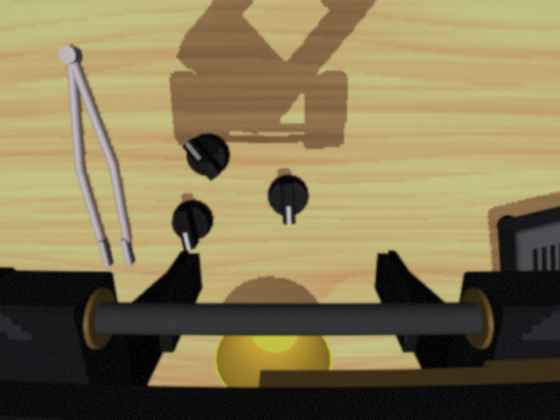

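```bash
python3 - <<'E'
from h import *
o=get_obs();P=cam_pose('wrist',o);im=cv2.imread('pics/w2.png')
x0,y0=255,160;c=im[y0:240,x0:325].astype(int)
w=(c.min(2)>150)
v,u=np.nonzero(w);A=np.array([ray(P,(a+x0,b+y0),.042)[:2] for a,b in zip(u,v)])
print(len(A),u.min()+x0,u.max()+x0,v.min()+y0,v.max()+y0,A.mean(0),np.ptp(A,axis=0))
_,_,V=np.linalg.svd(A-A.mean(0));print('dir',np.degrees(np.arctan(V[0,1]/V[0,0])))
k=(c.max(2)<70).astype(np.uint8)
cn=max(cv2.findContours(k,0,1)[0],key=cv2.contourArea);h=cv2.convexHull(cn)[:,0]+[x0,y0]
print(h.min(0),h.max(0));W=np.array([ray(P,p,.02)[:2] for p in h]);print(cv2.minEnclosingCircle(W.astype(np.float32)),W.min(0),W.max(0))
big=cv2.resize(im[150:245,240:340],(800,600),interpolation=cv2.INTER_CUBIC)
i1=cv2.imread('pics/w1.png')[165:245,245:340]
cv2.imwrite('pics/c2.png',np.hstack([cv2.resize(im[155:235,240:335],(400,337),interpolation=2),cv2.resize(i1,(400,337),interpolation=2)]))
E
```

```text
57 287 290 207 225 [ 0.5027183  -0.31557639] [0.0202589  0.00323072]
dir 3.451991338817529
[269 175] [307 222]
((0.49001988768577576, -0.3152075707912445), 0.02778395637869835) [ 0.46279989 -0.33707963] [ 0.51723766 -0.29468127]
```

View pics/c2.png

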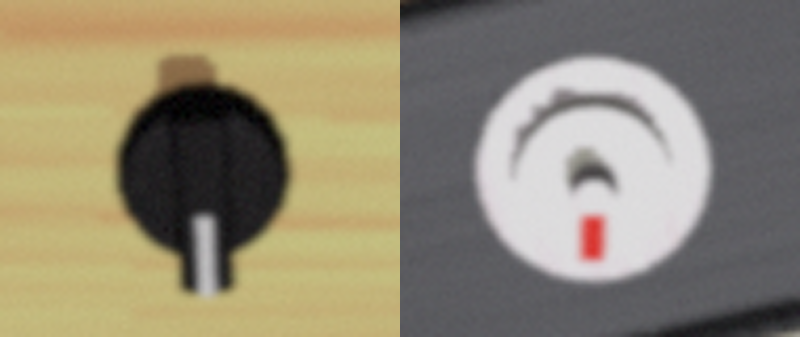

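```bash
python3 - <<'E'
from h import *
o=get_obs();D=down(np.radians(93));print(rel(o,(.489,-.3162,.06),D),rel(o,(.489,-.3162,.023),D))
E
```

```text
(array([ 25.7, 154. ,  -0.6]), array([-0.1, -3. , -0.1])) (array([ 25.7, 191. ,  -0.7]), array([-0.1, -3. , -0.1]))
```

drive_tool:
  plan:
    - [26,50,1,0,-3,0,50]
    - [26,100,1,0,-3,0,50]
    - [26,140,1,0,-3,0,50]
    - [26,165,1,0,-3,0,50]
    - [26,180,1,0,-3,0,50]
    - [26,190,1,0,-3,0,50]
    - [26,190,1,0,-3,0,50]
  newtons: 30

```text
time: 4.15
position: [0.4893, -0.3151, 0.0235]
tool_rot: [-0.706, -0.018, 0.019, 0.708]
ft_force: [0.4, 0.5, -1.0]
grip_width: 0.0509
```

```bash
python3 - <<'E'
from h import *
o=get_obs();print(o['position'],o['ft_force'],rel(o,(.489,-.3162,.0225),down(np.radians(93))))
E
```

```text
[ 0.4892664  -0.31511724  0.02349737] [ 0.38517614  0.51991982 -0.98308826] (array([-0.3,  1. , -1.1]), array([-0.1,  0. , -0.1]))
```

drive_tool:
  plan:
    - [0,0,-1,0,0,0,10]
    - [0,0,-1,0,0,0,5]
    - [0,0,-1,0,0,0,5]
    - [0,0,-1,0,0,0,5]
    - [0,0,-1,0,0,0,5]
    - [0,0,-1,0,0,0,5]
  newtons: 40

```text
time: 4.75
position: [0.4895, -0.3187, 0.0245]
tool_rot: [0.707, 0.018, -0.018, -0.707]
ft_force: [0.2, -1.0, -1.2]
grip_width: 0.0103
```

drive_tool:
  plan:
    - [0,-20,0,0,0,0,5]
    - [0,-60,0,0,0,0,5]
    - [0,-110,0,0,0,0,5]
    - [0,-130,0,0,0,0,5]
    - [0,-130,0,0,0,0,5]
    - [0,-130,0,0,0,0,5]

```text
time: 5.35
position: [0.4893, -0.3183, 0.1543]
tool_rot: [0.707, 0.018, -0.018, -0.707]
ft_force: [-0.0, -0.7, -0.7]
grip_width: 0.0046
```

```bash
python3 - <<'E'
from h import *
o=get_obs();print(o['position'],o['grip_width']);im=camera('wrist');cv2.imwrite('pics/w3.png',im)
P=cam_pose('wrist',o);print('tcp px',proj(P,o['position']))
for t in ['knob_mid','knob_hole']:
  for d in mark_of('wrist',t)[:2]: print(t,d['conf'],d['location'],ray(P,d['location'],o['position'][2]-.002))
im=camera('scene');p=proj(cam_pose('scene'),o['position'])[0].astype(int);print(p)
c=im[p[1]-50:p[1]+40,p[0]-50:p[0]+50]
w=cv2.imread('pics/w3.png')
cv2.imwrite('pics/c3.png',np.hstack([w[200:420,160:410],cv2.resize(c,(245,220),interpolation=2)]))
E
```

```text
[ 0.48927534 -0.31829094  0.15430593] 0.00461800912542162
tcp px [[288.9805087  245.26207715]]
knob_mid 0.93 [170.2, 211.2] [ 0.47259834 -0.38739904  0.15230593]
knob_mid 0.8 [287.5, 187.4] [ 0.4552145  -0.32088804  0.15230593]
knob_hole 0.8 [180.0, 204.7] [ 0.46840625 -0.38157665  0.15230593]
knob_hole 0.64 [195.5, 132.5] [ 0.42738009 -0.37177941  0.15230593]
[156 190]
```

View pics/c3.png

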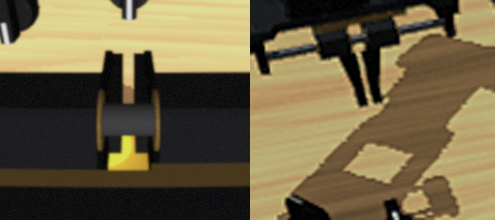

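```bash
python3 - <<'E'
from h import *
o=get_obs();P=cam_pose('wrist',o);print(P[2])
print(ray(P,(287.5,187.4),.021),ray(P,(170.2,211.2),.021))
for n in ['wrist','scene','top']:
    im=camera(n);Q=cam_pose(n,o)
    for d in mark_of(n,'knob_mid')[:4]: print(n,round(d['conf'],2),np.round(d['location'],1),ray(Q,d['location'],.021).round(4))
im=cv2.imread('pics/w3.png')
for X in [(.489,-.317,.021)]: print(proj(P,X))
cv2.imwrite('pics/c4.png',cv2.resize(im[90:270,150:390],(800,600),interpolation=2))
E
```

```text
[ 0.4063061  -0.32313995  0.34745526]
[ 0.48618115 -0.3182895   0.021     ] [ 0.5148738  -0.42843801  0.021     ]
wrist 0.86 [289.4 189.5] [ 0.4881 -0.3164  0.021 ]
wrist 0.72 [189.9 135.7] [ 0.4431 -0.4077  0.021 ]
wrist 0.72 [164.7 216.4] [ 0.5204 -0.434   0.021 ]
scene 0.81 [168.2 231.1] [ 0.4898 -0.312   0.021 ]
scene 0.65 [123.1 250.3] [ 0.5244 -0.4282  0.021 ]
scene 0.62 [130.5 231.1] [ 0.455  -0.4049  0.021 ]
scene 0.6 [170.4 293.3] [ 0.7055 -0.3398  0.021 ]
top 0.47 [387.3 237.4] [ 0.4363 -0.4058  0.021 ]
[[288.73169407 190.41453973]]
```

View pics/c4.png

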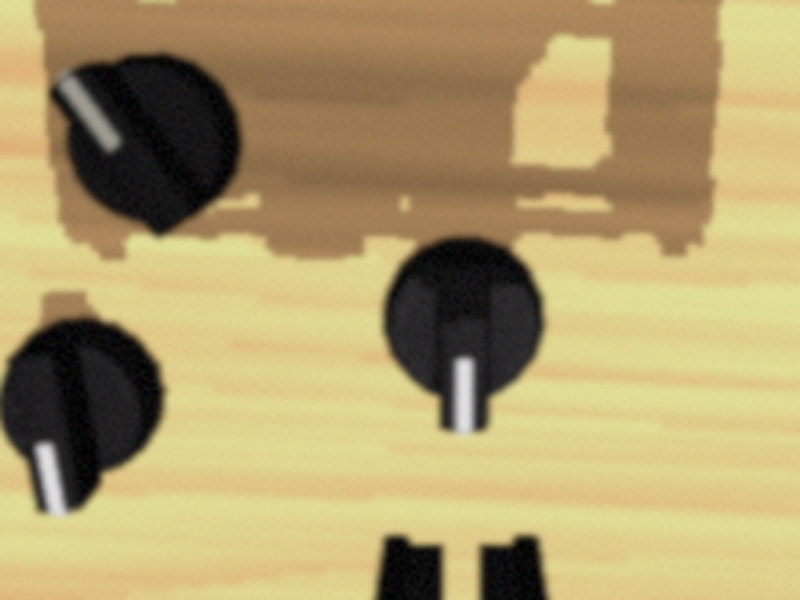

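```bash
python3 - <<'E'
from h import *
o=get_obs();S=cam_pose('scene');Wp=cam_pose('wrist',o);p=o['position'];print(p)
for dz in [0,.01,.02,.03]:
    X=p+[0,0,dz];print(dz,proj(S,X),proj(Wp,X),proj(Wp,X+[-.0095,0,0]),proj(Wp,X+[-.0095,.0095+.002,0]))
im=camera('scene');c=im[150:205,130:185]
cv2.imwrite('pics/c5.png',cv2.resize(c,(550,550),interpolation=cv2.INTER_NEAREST))
E
```

```text
[ 0.48940966 -0.31837428  0.15378726]
0 [[156.70609011 190.35895869]] [[288.98115169 245.26155926]] [[289.84432014 229.99542449]] [[309.81844476 230.94294319]]
0.01 [[155.96416419 186.98100087]] [[289.0556515  252.32188821]] [[289.96143865 236.43064319]] [[310.89247001 237.4154707 ]]
0.02 [[155.2127468 183.5608127]] [[289.13747436 260.07930223]] [[290.09027806 243.51327983]] [[312.07359052 244.53802461]]
0.03 [[154.45165056 180.0975781 ]] [[289.22774098 268.64100917]] [[290.23267118 251.34515801]] [[313.37847947 252.41260269]]
```

View pics/c5.png

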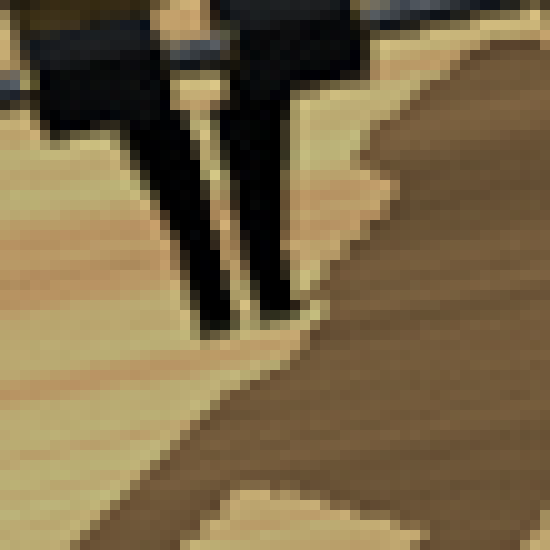

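drive_tool:
  plan:
    - [-2,40,0,0,0,0,40]
    - [-2,80,0,0,0,0,40]
    - [-2,110,0,0,0,0,35]
    - [-2,130,0,0,0,0,35]
    - [-2,142,0,0,0,0,35]
    - [-2,147,0,0,0,0,35]
    - [-2,149,0,0,0,0,35]

```text
time: 6.6
position: [0.4878, -0.3189, 0.0054]
tool_rot: [0.707, 0.018, -0.018, -0.707]
ft_force: [0.5, -0.6, 0.9]
grip_width: 0.0347
```

drive_tool:
  plan:
    - [0,2,0,0,0,0,35]
    - [0,3,0,0,0,0,35]
    - [0,3,0,0,0,0,35]

```text
time: 6.9
position: [0.4879, -0.3189, 0.003]
tool_rot: [0.707, 0.018, -0.018, -0.707]
ft_force: [0.2, 0.7, -1.0]
grip_width: 0.0351
```

drive_tool:
  plan:
    - [0,1,0,0,0,0,35]
    - [0,2,0,0,0,0,35]
    - [0,2,0,0,0,0,35]

```text
time: 7.2
position: [0.4875, -0.3186, 0.0003]
tool_rot: [-0.707, -0.018, 0.018, 0.707]
ft_force: [0.2, 0.7, 0.5]
grip_width: 0.035
```

drive_tool:
  plan:
    - [0,1,0,0,0,0,35]
    - [0,2,0,0,0,0,35]
    - [0,2,0,0,0,0,35]

```text
time: 7.5
position: [0.4874, -0.3185, -0.0019]
tool_rot: [-0.707, -0.018, 0.018, 0.707]
ft_force: [0.3, 0.3, 0.2]
grip_width: 0.0348
```

drive_tool:
  plan:
    - [0,1,0,0,0,0,35]
    - [0,1.5,0,0,0,0,35]
    - [0,1.5,0,0,0,0,35]

```text
time: 7.8
position: [0.4875, -0.3186, -0.0033]
tool_rot: [-0.707, -0.018, 0.018, 0.707]
ft_force: [0.3, -0.6, -0.7]
grip_width: 0.0348
```

drive_tool:
  plan:
    - [0,0,0,0,0,0,20]
    - [0,0,0,0,0,0,8]
    - [0,0,0,0,0,0,5]
    - [0,0,0,0,0,0,5]
    - [0,0,0,0,0,0,5]
    - [0,0,0,0,0,0,5]
  newtons: 40

```text
time: 8.4
position: [0.4875, -0.3186, -0.0032]
tool_rot: [-0.707, -0.018, 0.018, 0.707]
ft_force: [-0.4, 0.5, 0.1]
grip_width: 0.0138
```

drive_tool:
  plan:
    - [0,-15,0,0,0,0,5]
    - [0,-50,0,0,0,0,5]
    - [0,-95,0,0,0,0,5]
    - [0,-130,0,0,0,0,5]
    - [0,-140,0,0,0,0,5]
    - [0,-140,0,0,0,0,5]
    - [0,-140,0,0,0,0,5]

```text
time: 9.1
position: [0.4867, -0.3178, 0.136]
tool_rot: [-0.706, -0.017, 0.018, 0.707]
ft_force: [-0.4, 0.7, -1.0]
grip_width: 0.0135
```

```bash
python3 - <<'E'
from h import *
o=get_obs();p=o['position'];print(p,o['grip_width'],R.from_quat(o['tool_rot']).as_matrix()[:,2]);im=camera('wrist')
P=cam_pose('wrist',o);zk=p[2]+.0032
for t,z in [('knob_mid',.021),('knob_hole',0)]:
  for d in mark_of('wrist',t)[:3]: print(t,round(d['conf'],2),np.round(d['location'],1),ray(P,d['location'],zk+z)-p)
print('pred',proj(P,p+[0,0,.0242]))
s=camera('scene');S=cam_pose('scene')
for d in mark_of('scene','knob_mid')[:4]: print('scene',round(d['conf'],2),np.round(d['location'],1),ray(S,d['location'],zk+.021)-p)
print('pred',proj(S,p+[0,0,.0242]))
cv2.imwrite('pics/w6.png',im);cv2.imwrite('pics/s6.png',s)
q=proj(S,p)[0].astype(int)
cv2.imwrite('pics/c6.png',np.hstack([cv2.resize(im[180:300,220:360],(467,400),interpolation=2),cv2.resize(s[q[1]-30:q[1]+30,q[0]-25:q[0]+25],(333,400),interpolation=2)]))
E
```

```text
[ 0.48668936 -0.31780796  0.1359903 ] 0.01345295114341053 [-0.05040332  0.99872782  0.00150066]
knob_mid 0.74 [287.2 267.5] [ 0.002323   -0.00092874  0.0242    ]
knob_mid 0.7 [186.  135.9] [-0.0628642  -0.05157145  0.0242    ]
knob_hole 0.82 [172.7 213.1] [-0.0173926  -0.06603651  0.0032    ]
knob_hole 0.81 [190.6 136.1] [-0.06045453 -0.05483957  0.0032    ]
pred [[289.21429819 263.53731824]]
scene 0.85 [128.3 230.7] [ 0.14275167 -0.07656074  0.0242    ]
scene 0.74 [160.3 190.9] [0.01769073 0.00707706 0.0242    ]
scene 0.72 [122.7 250.9] [ 0.20293226 -0.09197     0.0242    ]
pred [[156.32227194 187.55592187]]
```

View pics/c6.png

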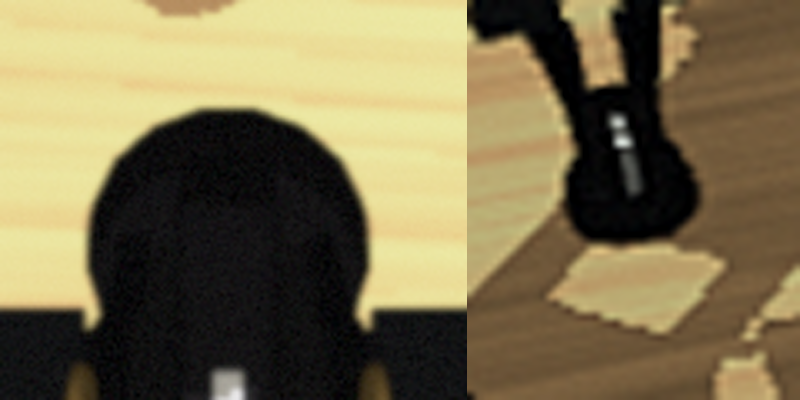

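```bash
python3 - <<'E'
from h import *
o=get_obs();p=o['position'];P=cam_pose('wrist',o);im=cv2.imread('pics/w6.png')
m=(im.max(2)<90)
Rt=R.from_quat(o['tool_rot']).as_matrix()
for r in range(208,262,6):
    x=np.nonzero(m[r,240:340])[0]
    if len(x): print(r,x.min()+240,x.max()+240)
# model: silhouette of skirt cylinder in tool frame for knob offset a (tool x)
a=np.linspace(0,2*np.pi,200)
for dx in [-.004,-.002,0,.002,.004]:
    pts=[]
    for h in [0,.02]: pts.append(np.c_[dx+.024*np.cos(a),-(.0032+h)*np.ones(200),.024*np.sin(a)])
    q=proj(P,np.vstack(pts)@Rt.T+p);print(dx,'top row',q[:,1].min(),'cols',q[:,0].min(),q[:,0].max(),'row of widest',q[q[:,0].argmax(),1])
print(rel(o,(.528,.084,.14),down(np.radians(89))))
E
```

```text
214 277 299
220 264 312
226 257 319
232 253 323
238 250 326
244 248 328
250 247 329
256 247 329
-0.004 top row 200.54151272296752 cols 242.8191557444396 335.47167340820073 row of widest 254.0425855777529
-0.002 top row 204.02482694400138 cols 242.96591777347254 335.31059560723634 row of widest 257.56818480034525
0 top row 207.48749332245913 cols 243.11217631129017 335.150090694305 row of widest 261.06990043814596
0.002 top row 210.92959154347645 cols 243.25792774752748 334.99016225285635 row of widest 264.5478651614939
0.004 top row 214.35120280787805 cols 243.40316867764508 334.83081364754315 row of widest 268.00221251515984
(array([ 61.4,  -4. , 399.4]), array([-0.1,  3.9, -0.1]))
```

drive_tool:
  plan:
    - [61,-4,400,0,3.7,0,5]
    - [61,-4,400,0,3.7,0,5]
    - [61,-4,400,0,3.7,0,5]
    - [61,-4,400,0,3.7,0,5]
    - [61,-4,400,0,3.7,0,5]
    - [61,-4,400,0,3.7,0,5]
    - [61,-4,400,0,3.7,0,5]
    - [61,-4,400,0,3.7,0,5]
    - [61,-4,400,0,3.7,0,5]
    - [61,-4,400,0,3.7,0,5]

```text
time: 10.35
position: [0.5278, 0.0854, 0.1401]
tool_rot: [0.707, -0.004, 0.003, -0.707]
ft_force: [0.2, -1.4, -0.5]
grip_width: 0.0138
```

```bash
python3 - <<'E'
from h import *
o=get_obs();p=o['position'];print(o['time'],p,o['ft_force'])
print(rel(o,(.5275,.085,.085),down(np.radians(89.3))))
im=camera('wrist');s=camera('scene');S=cam_pose('scene')
for X in [(.53,.0845,.067),(.529,.0845,.067),p+[.0025,-.0005,.0032]]: print(proj(S,X),proj(cam_pose('wrist',o),X))
for d in mark_of('scene','stem_seat')[:2]: print('scene',round(d['conf'],2),np.round(d['location'],1),ray(S,d['location'],.067))
q=proj(S,p)[0].astype(int)
cv2.imwrite('pics/c7.png',np.hstack([cv2.resize(im[150:300,200:375],(467,400),interpolation=2),cv2.resize(s[q[1]-30:q[1]+50,q[0]-30:q[0]+36],(330,400),interpolation=2)]));print('scene crop origin',q-30)
E
```

```text
10.35 [0.5278092  0.08542749 0.14009476] [ 0.19090606 -1.37330545 -0.45820091]
(array([-0.2, 55.1, -0.4]), array([ 0. ,  0.1, -0.1]))
[[312.2737461  194.69173249]] [[287.52966095 210.91148593]]
[[312.12448015 194.4948245 ]] [[287.51703637 209.68244492]]
[[314.01908009 171.45405352]] [[288.19863914 251.3895755 ]]
scene 0.68 [310.4 194. ] [0.52516828 0.08097732 0.067     ]
scene crop origin [283 141]
```

View pics/c7.png

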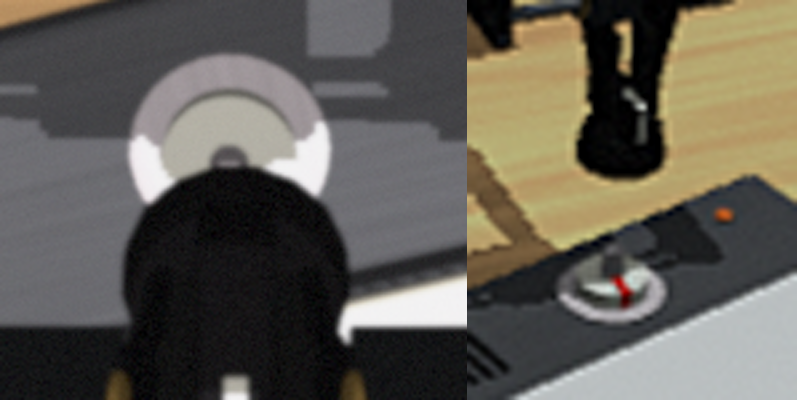

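drive_tool:
  plan:
    - [-1,20,-1,0,0,0,5]
    - [-1,40,-1,0,0,0,5]
    - [-1,52,-1,0,0,0,5]
    - [-1,56,-1,0,0,0,5]
    - [-1,58,-1,0,0,0,5]
  newtons: 55

```text
time: 11.0
position: [0.5274, 0.0821, 0.0825]
tool_rot: [0.707, -0.006, 0.005, -0.707]
ft_force: [0.2, 0.8, -0.0]
grip_width: 0.0134
```

drive_tool:
  plan:
    - [0,1,0,0,0,0,5]
    - [0,2,0,0,0,0,5]
    - [0,3,0,0,0,0,5]
    - [0,4,0,0,0,0,5]
    - [0,4,0,0,0,0,5]

```text
time: 11.5
position: [0.5273, 0.0831, 0.0789]
tool_rot: [0.707, -0.005, 0.005, -0.707]
ft_force: [-0.2, -0.5, -1.7]
grip_width: 0.0136
```

drive_tool:
  plan:
    - [0,1,0,0,0,0,5]
    - [0,2,0,0,0,0,5]
    - [0,3,0,0,0,0,5]
    - [0,3,0,0,0,0,5]

```text
time: 11.9
position: [0.5272, 0.083, 0.0756]
tool_rot: [-0.707, 0.005, -0.005, 0.707]
ft_force: [0.4, 0.3, 0.1]
grip_width: 0.0137
```

```bash
python3 - <<'E'
from h import *
o=get_obs();print(o['position'],o['ft_force'],o['moment'],rel(o,(.5265,.0845,.076),down(np.radians(89.3))))
E
```

```text
[0.52721904 0.08297473 0.07561014] [0.35000239 0.34736217 0.09004816] [-0.00849574  0.02534782 -0.02272002] (array([-0.7, -0.4,  1.5]), array([-0. , -0.1, -0. ]))
```

drive_tool:
  plan:
    - [0,1,0,0,0,0,5]
    - [0,2,0,0,0,0,5]
    - [0,3,0,0,0,0,5]
    - [0,4,0,0,0,0,5]

```text
time: 12.3
position: [0.5272, 0.083, 0.0717]
tool_rot: [-0.707, 0.005, -0.005, 0.707]
ft_force: [0.0, -0.6, -0.5]
grip_width: 0.0133
```

drive_tool:
  plan:
    - [0,1,0,0,0,0,5]
    - [0,2,0,0,0,0,5]
    - [0,3,0,0,0,0,5]
    - [0,4,0,0,0,0,5]

```text
time: 12.7
position: [0.5273, 0.083, 0.0677]
tool_rot: [0.707, -0.005, 0.005, -0.707]
ft_force: [-0.5, 0.9, 0.3]
grip_width: 0.0129
```

drive_tool:
  plan:
    - [0,1,0,0,0,0,5]
    - [0,2,0,0,0,0,5]
    - [0,3,0,0,0,0,5]
    - [0,4,0,0,0,0,5]
    - [0,4,0,0,0,0,5]

```text
time: 13.2
position: [0.5273, 0.083, 0.0638]
tool_rot: [-0.707, 0.005, -0.005, 0.707]
ft_force: [0.2, -0.6, -1.0]
grip_width: 0.0138
```

drive_tool:
  plan:
    - [0,1,0,0,0,0,5]
    - [0,2,0,0,0,0,5]
    - [0,3,0,0,0,0,5]
    - [0,3,0,0,0,0,5]

```text
time: 13.6
position: [0.5274, 0.083, 0.0612]
tool_rot: [0.707, -0.005, 0.005, -0.707]
ft_force: [-2.0, 0.3, 5.6]
grip_width: 0.0138
```

drive_tool:
  plan:
    - [0,1,0,0,0,0,5]
    - [0,2,0,0,0,0,5]
    - [0,3,0,0,0,0,5]
    - [0,4,0,0,0,0,5]
    - [0,4,0,0,0,0,5]

```text
time: 14.1
position: [0.5274, 0.083, 0.0574]
tool_rot: [0.707, -0.005, 0.005, -0.707]
ft_force: [-1.6, -0.0, 7.9]
grip_width: 0.0133
```

drive_tool:
  plan:
    - [0,1,0,0,0,0,5]
    - [0,2,0,0,0,0,5]
    - [0,3,0,0,0,0,5]
    - [0,3,0,0,0,0,5]

```text
time: 14.5
position: [0.5276, 0.083, 0.0556]
tool_rot: [0.707, -0.005, 0.005, -0.707]
ft_force: [-3.1, -0.0, 15.1]
grip_width: 0.0133
```

drive_tool:
  plan:
    - [0,1,0,0,0,0,5]
    - [0,1,0,0,0,0,5]
    - [0,1,0,0,0,0,5]
    - [0,1,0,0,0,0,5]

```text
time: 14.9
position: [0.5276, 0.083, 0.0555]
tool_rot: [0.707, -0.004, 0.005, -0.707]
ft_force: [-5.1, -1.0, 21.7]
grip_width: 0.0138
```

```bash
python3 - <<'E'
from h import *
o=get_obs();p=o['position'];print(o['time'],p,o['ft_force'],o['moment'],o['grip_width'])
im=camera('wrist');s=camera('scene');S=cam_pose('scene');q=proj(S,p+[0,0,.02])[0].astype(int)
cv2.imwrite('pics/c8.png',np.hstack([cv2.resize(im[150:300,200:375],(467,400),interpolation=2),cv2.resize(s[q[1]-35:q[1]+35,q[0]-30:q[0]+28],(330,400),interpolation=2)]))
E
```

```text
14.9 [0.52763354 0.08297115 0.05552499] [-5.13042967 -0.99765681 21.72151888] [-0.04084454  0.92678817  0.09964433] 0.013813900377130352
```

View pics/c8.png

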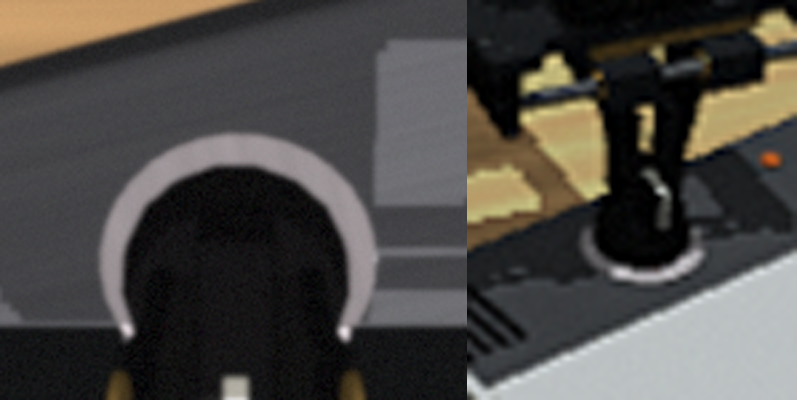

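```bash
python3 -c "
from h import *
o=get_obs();print(o['position'],o['ft_force'],o['grip_width']);print(hand_in())"
```

```text
[0.52765744 0.08295145 0.05554106] [-5.16790136 -0.74777243 21.86827429] 0.013383749821705222
the job is handed in; nothing more can be done
None
```

I fitted the knob on the griddle's stem and pressed it fully down. I handed the job in while still gripping it, at about 15 s of the 45 s allowed. I took the left-most of the three knobs.

**First grasp missed:** The fingers closed above the knob's bar. In the scene camera the finger tips appear to end 20–25 mm short of the stated TCP. I went down further and the second grasp held, with the fingers stopped at about 13.8 mm on the 14 mm bar.

**Fit:** I turned the knob to match the red line, to within about 2° against roughly 8° of play. It slid about 16 mm down the shaft with almost no force and met the spring at about 6 N.

**Last checks:**
- **Pressed down:** TCP height stayed at 55.5 mm while the push rose from 15 to 22 N. That is 8.3 mm below the expected home height, which matches the 8 mm travel to the stop.
- **Held:** The opening at hand-in was 13.4 mm.
- **Position:** The last picture shows the knob centred on the dial, with its white line pointing towards the hotplate. The red line is now hidden under the knob, so I could not compare the two directly.
- **Side load:** There was about 5 N of sideways force while pressing, which suggests a small position error.
- **Bystanders:** Nothing came near the bowl, tongs or spatula, but I did not measure where they lay afterwards.

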